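Show the clerk the chosen lots

TASK

A buyer at the auction preview has chosen two lots: show them to the clerk. With the fingers pointing down, point first at the lidded sugar pot in the carton and then at the tallest of the three candlesticks, each time holding still for two seconds with the fingertips about 2 to 3 cm above the middle of its top, without touching it; then press the black key of the grey call box fully down, where it stays by itself, and move clear. Do not touch either lot, do not pick anything up, and leave everything else standing where it is.

Things in the scene. Friction and masses are not known exactly. Their poses are not given: they have to be found in the camera images.
- pot: white ceramic sugar pot with its lid on (one rigid piece), 115 mm tall to the top of its lid knob, 102 mm across the belly, two small side lugs along its y axis (132 mm over them); the only lidded piece in the carton. Origin: centre of its underside, z up. Stands loose in the carton and must not be touched
- pot_top (a point): the top of the pot's lid knob (knob 26 mm across), 115 mm above its underside; z axis up
- stick_tall: the tallest of three brass candlesticks of one pattern: 170 mm tall, round foot 80 mm across, thin stem, round cup 36 mm across at the top. Origin: centre of its underside, z up. Stands loose in the tray and must not be touched
- stick_tall_top (a point): the middle of the tallest candlestick's top, 170 mm above its underside; z axis up
- key (a joint): the call box's round black key, 40 mm across: 0 = up, 0.010 m = fully down. It slides straight down with a steady friction of about 3.5 N and has no spring: it stays where it is pushed, then stops hard at 10 mm
- key_top (a point): centre of the key's flat top, which moves with the key; 65 mm above the table when up, 55 mm when down; the box around it is 45 mm high
- callbox: the clerk's call box: a fixed grey painted block 80 x 80 x 45 mm on the table with the black key in the middle of its top. Origin: centre of its underside
- carton: open low brown carton (cardboard) fixed on the table, 300 mm (its x) x 320 mm (its y), walls 60 mm high and 5 mm thick, floor 5 mm thick; holds the sugar pot, bowl, mug and dish in a 2 x 2 arrangement, any piece in any place. Origin: centre of its underside
- tray: shallow translucent whitish plastic tub lid fixed on the table, 160 mm (x) x 320 mm (y), rim 22 mm high, floor 5 mm thick; the three candlesticks stand on it in a row along its y axis about 100 mm apart, in any order. Origin: centre of its underside
- bowl: white open bowl, 112 mm across the rim, 50 mm high, loose in the carton; bystander. Origin: centre of its underside
- mug: white mug with a handle, 76 mm across, 90 mm high, loose in the carton; bystander. Origin: centre of its underside
- dish: white square dish, 100 x 100 x 35 mm, loose in the carton; bystander. Origin: centre of its underside
- stick_mid: brass candlestick of the same pattern, 125 mm tall, loose in the tray; bystander. Origin: centre of its underside
- stick_short: brass candlestick of the same pattern, 85 mm tall, loose in the tray; bystander. Origin: centre of its underside
- shaker: steel salt shaker, 44 mm across, 80 mm tall, loose on the table beyond the carton and tray; bystander. Origin: centre of its underside
- jar: glass jar with a steel cap, 66 mm across, 100 mm tall, loose on the table to the left of the carton; bystander. Origin: centre of its underside
Things that resemble listed ones, but are neither listed nor needed, are in the scene too. What is shaped like the pot but pink is not meant. What is shaped like the callbox but purple is not meant.

How it is judged:
By the outcome, as a careful person would: the job done as asked, in the order asked, and still so for the second after the job is handed in, with the robot touching nothing.
It also fails if it takes over 48 s, if anything falls off the work surface, if the arm or the gripper's body presses on something with over 40 N, if the wrist force passes 120 N, or if a joint passes its speed limit or range.

ROBOT

A 7-joint arm with a two-finger parallel gripper is mounted at the origin on the work surface. World frame = base frame: x ahead of the robot, y to its left, z up, the work surface at z = 0. Lengths are in m, angles in rad, forces in N, time in s.
With the tool pointing down it reaches from about 0.4 to 0.9 m from the base axis. Payload 5.6 kg.
Tool frame: the origin (TCP) lies between the finger pads, 19 mm behind the fingertips; this is the grasp point; z points along the fingers, y is the line along which they close (so a half turn about z gives the same grasp; the last joint's range is limited). The gripper opens to 92 mm and grips with 3 to 60 N. Pads are 20 mm wide; open, the fingers measure 128 mm over their backs; the gripper's body (75 mm by 189 mm) begins 69 mm behind the grasp point.
Start: joints at [-1.375, 0.468, -0.012, 1.603, 0.006, 1.071, -0.056], TCP at [0.154, 0.632, 0.233] pointing down, gripper open.
Joint ranges: [-2.53, 2.53], [-0.31, 2.02], [-1.57, 1.55], [0.28, 2.44], [-1.29, 4.43], [0.15, 1.84], [-2.92, 2.92]. Speed limits (rad/s): [2.57, 2.57, 3.14, 3.14, 3.14, 3.14, 3.14].

INTERFACE

Orientations are given as a rotation vector (axis times angle).
In Python, from rig import arm gives the robot as it stands. Calls block until the motion is done:
- arm.move_ptp(position, orientation): joint-space move of the TCP to a pose.
- arm.movel(position, orientation=None, speed=0.15, guard=None): straight line of the TCP; orientation=None keeps the orientation; speed is the mean speed in m/s. With guard (N) it stops when the force on the tool has changed by that much, and returns True; else False.
- arm.movej(angles): joint-space move.
- arm.set_gripper(opening, effort=None): finger opening in m; effort is the grip in N (None keeps the last); returns when the fingers have stopped.
- arm.sleep(seconds).
- arm.solve_ik(position, orientation): joint angles nearest the present ones, or None.
- arm.get_state(): the state.
- arm.capture(name): name is "scene" or "top" or "wrist"; returns a dict with "frame" (420x560x3 uint8, red, green, blue), "z_map" (420x560 float32, m along the optical axis (not along the pixel's ray), 0 where there is no reading), "mtx" (3x3 intrinsics, pixels), "xyz" and "attitude" of the camera in the world. Camera axes: x right, y down, z forward; pixel columns grow to the right and rows downward; lengths in m; the calibration is good to about 2 mm. A picture is of the moment at which its call begins.
A pose or a line that the arm cannot do raises arm.PlanningError and nothing moves.
- arm.close_job(): hands the job in; it is judged then, once.
The state is a dict: "time_s": time; "joints": joint angles; "joint_vel": joint speeds; "effort": joint torques, N m; "eef_pos": TCP position; "ee_rot": TCP orientation; "force": force on the tool from outside, world axes, zero at the start; "moment": the same for the moment, N m; "gripper_width": finger opening in m; "gripper_force": force on a finger pad.
Only numpy, scipy, OpenCV 4.12 (cv2) and the standard library are available. Lean on these libraries where they do the work, as an engineer would, in place of code of your own. Each camera call takes 0.05 s, during which the arm holds its last target. There are 200 camera calls.

## Working session

There is one attempt and no reset: what is moved stays moved. The work goes in short steps, each a Python script; the robot and the scene stay as the last script left them, time stands still between calls to the robot, and variables do not carry over. Pictures are saved under pics/ and viewed, at most 10 in all, crops included, and the job is handed in when it is done.

```bash
mkdir -p pics; cat > h.py <<'E'
import numpy as np, cv2
from scipy.spatial.transform import Rotation as R
def rot(c):
    a=np.array(c["attitude"],float)
    return a if a.shape==(3,3) else (R.from_rotvec(a).as_matrix() if a.size==3 else R.from_quat(a).as_matrix())
def cloud(c):
    z=c["z_map"]; K=c["mtx"]; v,u=np.indices(z.shape)
    p=np.stack([(u-K[0,2])/K[0,0]*z,(v-K[1,2])/K[1,1]*z,z],-1)
    w=p@rot(c).T+np.array(c["xyz"]); w[z==0]=np.nan; return w
E
python3 - <<'E'
from rig import arm; from h import *
import pickle
d={}
for n in("scene","top"):
    c=arm.capture(n); d[n]=c; cv2.imwrite(f"pics/{n}0.png",c["frame"][...,::-1]); print(n,c["xyz"],c["attitude"],c["mtx"])
pickle.dump(d,open("d.pkl","wb")); s=arm.get_state(); print(s)
E
```

```text
scene [ 1.33857743 -0.02636208  0.8455119 ] [-1.79125027 -1.62713694  0.74264051] [[411.87658118   0.         282.30562853]
 [  0.         411.87658118 212.38139539]
 [  0.           0.           1.        ]]
top [0.30183139 0.04295665 1.32977576] [-2.12592757  2.14629691 -0.18584463] [[496.32186083   0.         291.41013214]
 [  0.         496.32186083 217.47128524]
 [  0.           0.           1.        ]]
{'time_s': 0.1, 'joints': array([-1.37498467,  0.4683096 , -0.01160441,  1.60350415,  0.00602388,
        1.07137343, -0.05630418]), 'joint_vel': array([ 0.00046305, -0.00140298,  0.00060224, -0.00463391,  0.00132939,
       -0.00080526,  0.00137237]), 'effort': array([ 1.23946607e-03, -5.21648991e+01, -1.23604739e-02, -2.44367301e+01,
       -5.67892659e-02,  1.40574269e-02,  5.14125804e-05]), 'eef_pos': array([0.15371171, 0.63107359, 0.23243361]), 'ee_rot': array([-3.74314487e-01, -3.11915941e+00,  2.44989023e-03]), 'force': array([0.03425035, 0.7088875 , 0.30354183]), 'moment': array([0.03527249, 0.02767975, 0.07200189]), 'gripper_force': 0.0, 'gripper_width': 0.09204684465100268}
```

View pics/scene0.png

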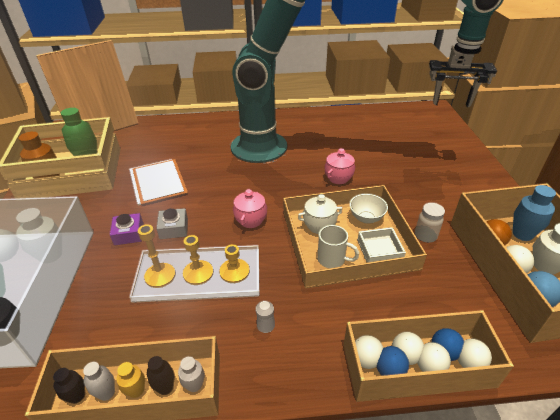

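View pics/top0.png

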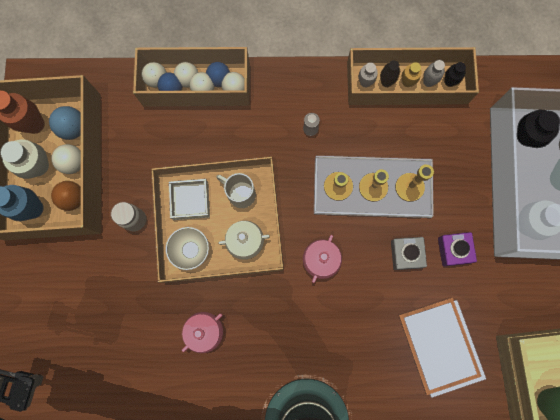

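Scene: the white lidded pot is in the carton (top view 243,239). The tallest stick is the leftmost in the scene view (cup at 425,172 in top), and the grey box with its black key is at (411,252) in top. A pink decoy pot stands between carton and tray, and a purple box beside the grey one.

```bash
python3 - <<'E'
from h import *; import pickle
d=pickle.load(open("d.pkl","rb"))
def ray(c,u,v,h):
    K=c["mtx"]; r=rot(c)@np.array([(u-K[0,2])/K[0,0],(v-K[1,2])/K[1,1],1]); o=np.array(c["xyz"]); return (o+r*(h-o[2])/r[2]).round(4)
t,s=d["top"],d["scene"]
print("ray pot",ray(t,243,238,.12),ray(s,321,199,.12)); print("ray stick",ray(t,425,172,.175),ray(s,147,230,.175)); print("ray key",ray(t,411,252,.065),ray(s,170,214,.065))
def reg(n,p,rad,z0,z1):
    for k in d:
        w=cloud(d[k]); m=(np.hypot(w[...,0]-p[0],w[...,1]-p[1])<rad)&(w[...,2]>z0)&(w[...,2]<z1)
        q=w[m]
        if len(q): 
            v,u=np.nonzero(m); c,r=cv2.minEnclosingCircle(q[:,:2].astype(np.float32))
            print(n,k,len(q),"med",np.median(q,0).round(4),"max",q[:,2].max().round(4),"circ",np.round(c,4),round(r,4),"px",u.mean().round(1),v.mean().round(1))
reg("pot",ray(t,243,238,.12),.03,.103,.14); reg("potbelly",ray(t,243,238,.12),.08,.03,.10)
reg("stick",ray(t,425,172,.175),.04,.160,.19); reg("key",ray(t,411,252,.065),.03,.055,.08)
reg("box",ray(t,411,252,.065),.07,.035,.05)
# heights overview: 1cm max-height map of region
w=cloud(t); p=w[np.isfinite(w[...,2])]
for nm,px in dict(pink1=(323,258),pink2=(202,333),jar=(123,212),shaker=(312,120),mid=(380,178),short=(341,180),pot=(243,238)).items():
    q=w[px[1]-8:px[1]+9,px[0]-8:px[0]+9].reshape(-1,3); i=np.nanargmax(q[:,2]); print(nm,q[i].round(3))
E
```

```text
ray pot [0.4571 0.1546 0.12  ] [0.4775 0.1531 0.12  ]
ray stick [ 0.6056 -0.2861  0.175 ] [ 0.6137 -0.2857  0.175 ]
ray key [ 0.4241 -0.27    0.065 ] [ 0.4343 -0.2727  0.065 ]
pot scene 51 med [0.4676 0.1551 0.1154] max 0.1212 circ [0.4652 0.1553] 0.0115 px 321.1 197.9
pot top 81 med [0.4619 0.1574 0.1165] max 0.1234 circ [0.462  0.1584] 0.0126 px 241.8 236.5
potbelly scene 1013 med [0.4855 0.1461 0.075 ] max 0.1 circ [0.446  0.1527] 0.0694 px 319.1 212.4
potbelly top 1177 med [0.4547 0.1529 0.0849] max 0.0996 circ [0.4435 0.1556] 0.0676 px 244.2 240.4
stick scene 191 med [ 0.6163 -0.2892  0.1732] max 0.1782 circ [ 0.61   -0.2905] 0.0194 px 145.7 231.4
stick top 194 med [ 0.6063 -0.287   0.1733] max 0.1786 circ [ 0.6075 -0.2885] 0.0186 px 425.3 171.8
key scene 117 med [ 0.43   -0.2748  0.0633] max 0.0671 circ [ 0.4277 -0.2761] 0.021 px 169.6 213.5
key top 190 med [ 0.4244 -0.2717  0.0631] max 0.0702 circ [ 0.4249 -0.2732] 0.0202 px 411.7 251.8
box scene 442 med [ 0.4431 -0.2677  0.0439] max 0.05 circ [ 0.4266 -0.2738] 0.0545 px 171.6 220.6
box top 738 med [ 0.4222 -0.2659  0.0436] max 0.05 circ [ 0.4251 -0.2727] 0.0544 px 409.1 252.9
pink1 [ 0.413 -0.043  0.12 ]
pink2 [0.231 0.265 0.119]
jar [0.512 0.454 0.105]
shaker [ 0.778 -0.019  0.085]
mid [ 0.599 -0.185  0.136]
short [ 0.597 -0.09   0.096]
pot [0.459 0.152 0.123]
```

```bash
python3 - <<'E'
from rig import arm; from h import *
D=[0,np.pi,0]; V=.25
arm.set_gripper(0.0)
p=arm.get_state()["eef_pos"]
arm.movel([p[0],p[1],.30],speed=V)
arm.movel([.463,.156,.30],D,speed=V)
arm.movel([.463,.156,.164],speed=.15)
arm.sleep(.3); c=arm.capture("scene"); cv2.imwrite("pics/pot1.png",cv2.resize(c["frame"][130:270,230:420,::-1],None,fx=4,fy=4))
s=arm.get_state(); print(s["time_s"],s["eef_pos"],s["ee_rot"],s["gripper_width"],s["force"])
E
```

```text
5.6917 [0.46315381 0.1561101  0.16437786] [-6.94701938e-05  3.14094440e+00  7.03358394e-04] 0.00047736947914133837 [ 0.81228394  0.28980865 -0.44438798]
```

View pics/pot1.png

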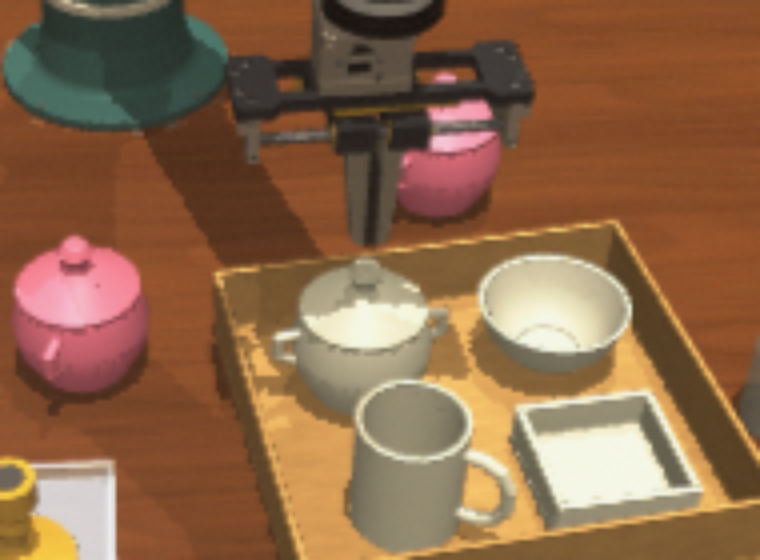

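The closed fingertips (crop 370,240) are just above the knob (365,265) with a clear gap. I'll hold here, then do the candlestick.

```bash
python3 - <<'E'
from rig import arm; from h import *
V=.25
arm.sleep(2.5)
arm.movel([.463,.156,.30],speed=.15)
arm.movel([.608,-.288,.30],speed=V)
arm.movel([.608,-.288,.219],speed=.12)
arm.sleep(.3); c=arm.capture("scene"); cv2.imwrite("pics/st1.png",cv2.resize(c["frame"][170:310,80:270,::-1],None,fx=4,fy=4))
arm.sleep(2.5)
s=arm.get_state(); print(s["time_s"],s["eef_pos"],s["force"])
E
```

```text
14.9417 [ 0.60801841 -0.28801505  0.21901311] [0.54484798 0.23577206 0.49104071]
```

View pics/st1.png

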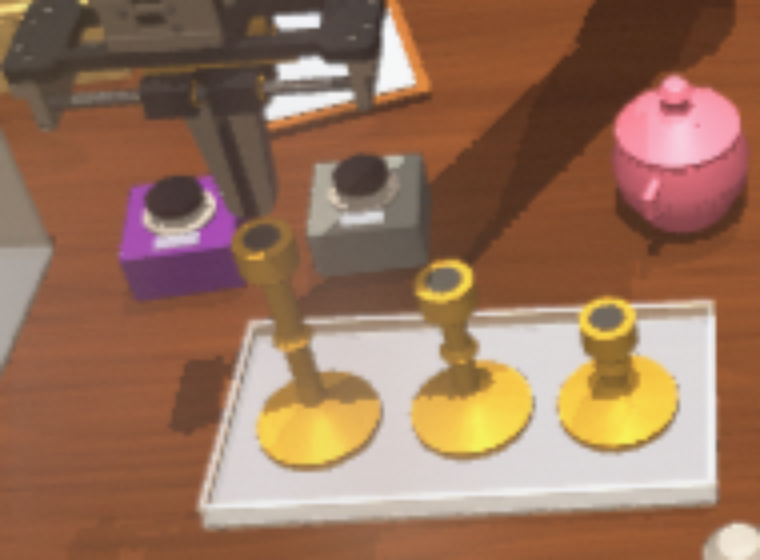

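The tip (crop 257,215) hovers over the tall stick's cup (262,238) without contact. The key comes next.

```bash
python3 - <<'E'
from rig import arm; from h import *
arm.movel([.608,-.288,.30],speed=.15)
arm.movel([.426,-.2735,.30],speed=.25)
arm.movel([.426,-.2735,.10],speed=.15)
g=arm.movel([.426,-.2735,.070],speed=.015,guard=15)
s=arm.get_state(); print(g,s["time_s"],s["eef_pos"],s["force"])
arm.movel([.426,-.2735,.25],speed=.15)
c=arm.capture("top"); w=cloud(c)
c2=arm.capture("scene"); cv2.imwrite("pics/end.png",cv2.resize(c2["frame"][150:310,80:440,::-1],None,fx=2.2,fy=2.2))
w=cloud(c2); m=(np.hypot(w[...,0]-.43,w[...,1]+.2745)<.013)&(w[...,2]>.03)&(w[...,2]<.1); print(m.sum(),np.median(w[m][:,2]))
print(arm.get_state()["time_s"])
E
```

```text
True 19.5583 [ 0.42598343 -0.27350753  0.07409129] [-1.1493233   0.80060285  7.12002935]
44 0.05336778638369316
20.9833
```

View pics/end.png

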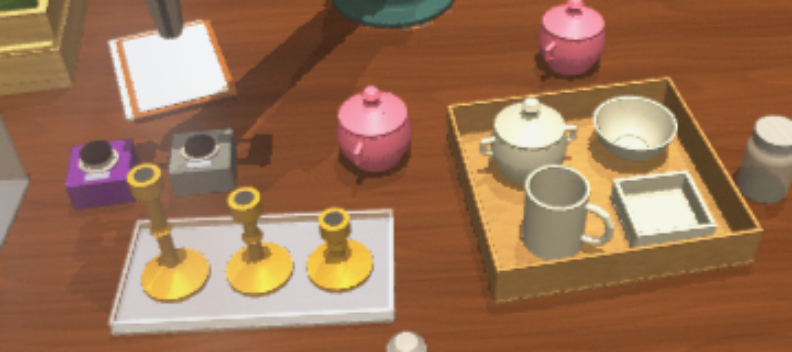

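The grey key now reads about 53 mm on the depth map, against 63 mm before, and everything still stands. I'll press once more, firmly, to make sure it is at the stop, then clear and hand in.

```bash
python3 - <<'E'
from rig import arm
arm.movel([.426,-.2735,.09],speed=.15)
g=arm.movel([.426,-.2735,.070],speed=.015,guard=25)
s=arm.get_state(); print(g,s["eef_pos"],s["force"])
arm.movel([.426,-.2735,.28],speed=.15); arm.sleep(.5)
print(arm.get_state()["time_s"],arm.close_job())
E
```

```text
True [ 0.42597807 -0.27352011  0.07408212] [-1.87780277  0.4792228   7.78011786]
the job is handed in; nothing more can be done
25.2583 None
```

The arm pointed at the sugar pot and then the tallest candlestick (over 2 s each, untouched), pressed the grey call box's key to its hard stop, moved clear, and the job was handed in at about 25 s.

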